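# Hold a sample tube over the code reader

## Robot

A 6-joint arm with a two-finger parallel gripper is mounted at the origin on the work surface. World frame = base frame: x ahead of the robot, y to its left, z up, the work surface at z = 0. Lengths are in mm, angles in rad, forces in N, time in s.
With the tool pointing down it reaches from about 375 to 900 mm from the base axis. Payload 3.1 kg.
Tool frame: the origin (TCP) lies at the very end of the fingers, on their centre line; the grasp point (between the pads) lies 19 mm behind it; z points along the fingers, x is the direction in which the jaws open and shut, and the axes are right-handed (so a half turn about z gives the same grasp; the last joint's range is limited). The gripper opens to 87 mm and grips with 3 to 60 N. Pads are 19 mm wide; open, the fingers measure 117 mm over their backs; the gripper's body (75 mm by 190 mm) begins 51 mm behind the grasp point.
Start: joints at [-1.401, 0.527, 1.433, -0, 1.181, -0.178], TCP at [213.628, -587.333, 222.548] pointing down, gripper open.
Joint ranges: [-3.08, 3.08], [-0.75, 2.2], [0.22, 2.44], [-1.43, 4.57], [0, 2.65], [-2.85, 2.85]. Speed limits (rad/s): [2.79, 2.79, 3.14, 3.14, 3.14, 3.14].

## Interface

Orientations are given as a unit quaternion [x, y, z, w].
In Python, from plant import bot gives the robot as it stands.
- The arm moves only by the shell command python3 -m crank 'ROWS'. ROWS is JSON, a list of rows, each a list of 3 entries, a list of its own where there are three numbers: the shift along the tool's x, y, z in cm, then the turn, a rotation vector about the tool's x, y, z in rad, then the opening, from 0 (shut) to 1 (fully open). In form: [[[dx, dy, dz], [wx, wy, wz], fingers], ...]. A call has 1 to 20 rows; each row shifts and turns the commanded pose from where the row before left it, along the tool's axes as they then stand; what a row does not reach is not made up. A row lasts 1/10 s, in which the tool goes at most 50 mm and 8.59 degrees, less where a joint would pass 70% of its speed; a pose out of reach is approached as far as the arm can. A call with a gripper value outside its range is refused whole. The fingers move at their own pace and stop on an object; the grip force is fixed at half the most. Time passes only in rows, so rows that do not move let the fingers close. It gives the time, the measured TCP pose, the force and the opening at its end, in the units of the state.
- bot.state(): the state, without advancing time (a new reading comes with each control period).
- bot.capture(name): name is "scene" or "side" or "wrist"; returns the picture (384x512x3 uint8, red, green, blue); there is no depth.
- bot.camera_model(name): a dict with "intrinsics" (3x3 intrinsics, pixels), "k1" (the pictures are not rectified: a ray, as slopes to the right and down, at radius r is drawn at 1 + k1 r^2 times it, then the intrinsics apply), "R" (3x3) and "t" (3): a world point X has camera coordinates R X + t. Camera axes: x right, y down, z forward; pixel columns grow to the right and rows downward; lengths in mm; the calibration is good to about 2 mm. A picture is of the moment at which its call begins: read the wrist's pose just before it. camera_model takes no time and is no camera call; for the wrist camera it gives the pose at the moment of the call.
- bot.sign_off(): hands the job in, once; it reports no verdict.
The state is a dict: "t": time; "qpos": joint angles; "dq": joint speeds; "effort": joint torques, N m; "eef_pos": TCP position; "tool_rot": TCP orientation; "contact_force": force on the tool from outside, world axes, zero at the start; "torque": the same for the moment, N m; "width": finger opening in mm.
Only numpy, scipy, OpenCV 4.12 (cv2) and the standard library are available. Lean on these libraries where they do the work, as an engineer would, in place of code of your own. Each camera call takes 0.05 s, during which the arm holds its last target.

## Task

Wake the tube-code reader by pressing the large key at one end of its row of three, then start it with the small key at the other end: each fully down, one at a time, leaving the middle key alone. Then pull the one tall capped tube out of the four-hole rack, lift it over the full tube rack that stands in between without anything knocking that rack, and bring it above the reader's round glass. Finish while still holding the tube there, upright and still, its foot centred about a centimetre above the glass and never touching the reader, with everything else on the bench left where it was.

Things in the scene. Friction and masses are not known exactly. Their poses are not given: they have to be found in the camera images.
- reader: Tube-code reader: fixed low white box 170 (its x) x 180 (its y) x 50 mm high, flat on top. Origin: centre of the underside, on the bench; z up. Round glass in the far (+x) half, a row of three keys along y near its -x edge (the edge towards the robot). It may be turned about 0.3 rad either way.
- window (a point): Centre of the reader's round glass (34 mm across, in a black rim 48 mm across, flush with the reader's top), 50 mm above the bench; axes as the reader's.
- key_power_top (a point): Centre of the top of the large round grey key (34 mm across), at the reader's +y end of the key row; keys stand 55 mm apart, each in a round white collar; all key tops are 72 mm above the bench, the collars 62 mm. It moves straight down 6 mm.
- key_power (a joint): Travel of the large key: 0 up, 0.006 m fully down; the spring needs about 4 N to go fully down and returns the key when let go. Counts as pressed beyond 0.004.
- key_clear_top (a point): Centre of the top of the middle key (small, round, 20 mm across): leave it alone.
- key_clear (a joint): Travel of the middle key, as for the large key; must not be pressed.
- key_scan_top (a point): Centre of the top of the small round key (20 mm across) at the reader's -y end of the row.
- key_scan (a joint): Travel of the small end key, as for the large key (6 mm, about 4 N).
- rack: Fixed white four-hole rack 50 (x) x 200 (y) x 45 mm high; origin at the centre of the underside, z up. Round holes of 17.5 mm in one row along its y at -75, -25, +25, +75 mm, 38 mm deep. Holds the tall tube and two short ones; one hole is empty. It may be turned about 0.3 rad either way.
- tube_tall: The tall sample tube, loose, 104 mm long, standing in one of the rack's holes with its foot 7 mm above the bench: white barrel 16 mm across, purple cap 19 mm across over the top 26 mm. Origin: centre of the foot; z along the tube towards the cap. About 22 g. Its cap top is 111 mm above the bench; those of the short tubes are at 87 mm.
- tube_short1: Short tube, 80 mm long, else like the tall one (same cap), in another hole of the same rack: stays. Origin: centre of the foot.
- tube_short2: Second short tube, 80 mm long: stays. Origin: centre of the foot.
- full_rack: Fixed full rack between the four-hole rack and the reader: 260 (its x, running away from the robot) x 60 (its y) mm, holding 16 capped tubes in two rows, tops 118 mm above the bench. Origin: centre of the underside, z up. The carried tube must go over it.
- bottle: White bottle 60 mm across, 120 mm tall, loose; origin at the centre of its underside. Bystander.
- jar: Jar 54 mm across, 60 mm tall, loose; origin at the centre of its underside. Bystander.
- label_roll: Roll of paper labels lying flat, 70 mm across, 30 mm high, loose; origin at the centre of its underside. Bystander.
- pen: Black marker 130 mm long, 12 mm thick, lying along its own x, loose; origin at its underside's centre. Bystander.
- cup: White cup 64 mm across, 60 mm tall, loose; origin at the centre of its underside. Bystander.
Not all that is in view belongs to the job. What is shaped like the tube_tall but yellow is not meant.

How it is judged:
By the outcome, as a careful person would: the job done as asked, in the order asked, and still so for the second after the job is handed in, while the arm keeps its last pose, push and grip.
It also fails if it takes over 61 s, if anything falls off the work surface, if the arm or the gripper's body presses on something with over 40 N, if the wrist force passes 120 N, or if a joint passes its speed limit or range.

## Working session

There is one attempt and no reset: what is moved stays moved. The work goes in short steps, Python scripts to look and compute and a shell command to move; the robot and the scene stay as the last step left them, time stands still between calls to the robot, and variables do not carry over. Pictures are saved under pics/ and viewed, and the job is handed in when it is done.

```bash
mkdir -p pics; ls
python3 - <<'E'
from plant import bot
import cv2
s=bot.state();print(s)
for n in("scene","side","wrist"):
    m=bot.camera_model(n);im=bot.capture(n)
    cv2.imwrite(f"pics/{n}0.png",cv2.cvtColor(im,cv2.COLOR_RGB2BGR));print(n,m)
E
```

```text
pics
{'t': 0.0, 'qpos': array([-1.40051348e+00,  5.28488032e-01,  1.43391178e+00, -2.99999410e-06,
        1.18140322e+00, -1.78480815e-01]), 'dq': array([ 0.0013442 , -0.00035138, -0.00014995,  0.00018596, -0.0003525 ,
        0.00146503]), 'effort': array([ 3.40261013e-04, -4.40043926e+01, -1.76590633e+01,  6.32942165e-02,
        5.82384481e-02, -1.87111405e-04]), 'eef_pos': array([ 213.49540876, -586.61508748,  221.5551982 ]), 'tool_rot': array([ 8.19065198e-01, -5.73699381e-01, -7.79263934e-04, -7.83708931e-04]), 'contact_force': array([ 0.29496298,  0.09288109, -0.1256053 ]), 'torque': array([-0.00134043,  0.01046508, -0.01710466]), 'width': 86.95883230933687}
scene {'intrinsics': array([[353.68418711,   0.        , 257.54117706],
       [  0.        , 353.68418711, 189.89416117],
       [  0.        ,   0.        ,   1.        ]]), 'k1': -0.07636408869412865, 'R': array([[-0.81461813,  0.57995875, -0.00671927],
       [ 0.44874581,  0.62289036, -0.64080793],
       [-0.36745679, -0.525029  , -0.76767184]]), 't': array([ 479.43217831, -243.39654009, 1182.73410818])}
side {'intrinsics': array([[346.55482621,   0.        , 253.32642456],
       [  0.        , 346.55482621, 192.58894818],
       [  0.        ,   0.        ,   1.        ]]), 'k1': -0.05751605630142073, 'R': array([[-0.79342578, -0.60856893, -0.01092684],
       [-0.44686961,  0.59461016, -0.66839083],
       [ 0.4132591 , -0.52543564, -0.74372999]]), 't': array([464.49424631, 288.48254024, 836.75427968])}
wrist {'intrinsics': array([[267.99840273,   0.        , 252.3354344 ],
       [  0.        , 267.99840273, 188.81386735],
       [  0.        ,   0.        ,   1.        ]]), 'k1': 0.019468175601695024, 'R': array([[ 0.34136434, -0.93993035, -0.00115327],
       [-0.91140677, -0.33130461,  0.2440798 ],
       [-0.2298001 , -0.08226904, -0.96975446]]), 't': array([-623.45873991,  -29.4341406 ,  389.08684863])}
```

View pics/scene0.png

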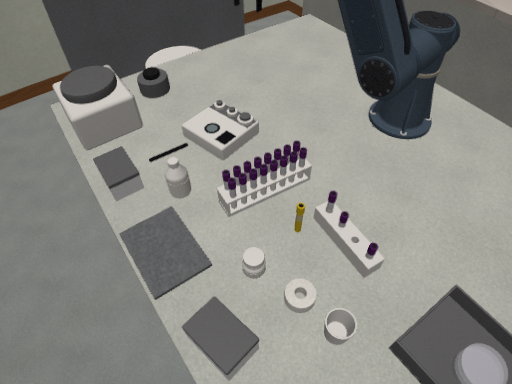

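View pics/side0.png

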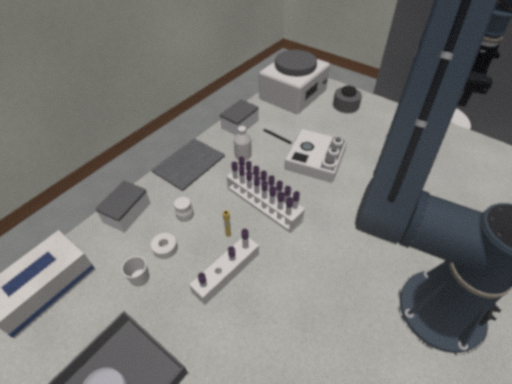

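View pics/wrist0.png

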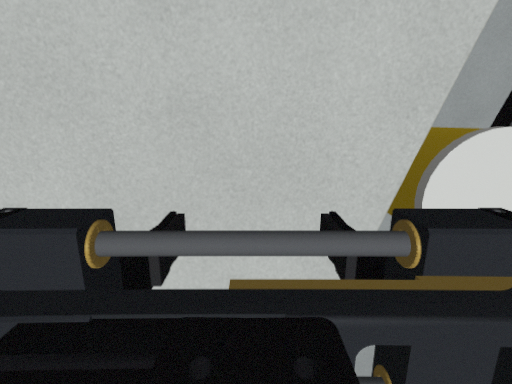

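```bash
cat > h.py <<'E'
from plant import bot
import cv2,numpy as np
def und(m,u,v):
    K=m["intrinsics"];D=np.array([m["k1"],0,0,0,0.])
    p=cv2.undistortPoints(np.array([[[u,v]]],float),K,D)[0,0]
    return np.array([p[0],p[1],1.])
def ray(m,u,v):
    R=np.array(m["R"]);t=np.array(m["t"]);return -R.T@t, R.T@und(m,u,v)
def onz(m,u,v,z):
    c,d=ray(m,u,v);return c+d*(z-c[2])/d[2]
def tri(ms,ps):
    A=np.zeros((3,3));b=np.zeros(3)
    for m,(u,v) in zip(ms,ps):
        c,d=ray(m,u,v);d=d/np.linalg.norm(d);P=np.eye(3)-np.outer(d,d);A+=P;b+=P@c
    return np.linalg.solve(A,b)
def proj(m,X):
    Y=m["R"]@np.array(X,float)+m["t"];x,y=Y[:2]/Y[2];r=1+m["k1"]*(x*x+y*y);K=m["intrinsics"]
    return K[0,0]*x*r+K[0,2],K[1,1]*y*r+K[1,2]
def snap(n,f):
    m=bot.camera_model(n);im=bot.capture(n);cv2.imwrite(f,im[:,:,::-1]);return m,im
E
python3 - <<'E'
import cv2,numpy as np
from h import *
for n,boxes in(("scene",{"r":(175,90,90,70),"k":(310,180,80,95)}),("side",{"r":(275,125,80,60),"k":(185,200,80,100)})):
    im=cv2.imread(f"pics/{n}0.png")
    for k,(x,y,w,h) in boxes.items():
        cv2.imwrite(f"pics/{n}_{k}.png",cv2.resize(im[y:y+h,x:x+w],None,fx=6,fy=6,interpolation=cv2.INTER_CUBIC))
    hsv=cv2.cvtColor(im,cv2.COLOR_BGR2HSV)
    mk=cv2.inRange(hsv,(125,80,20),(160,255,200))
    c,l,st,ce=cv2.connectedComponentsWithStats(mk)
    m=bot.camera_model(n)
    for i in range(1,c):
        if st[i,4]>8: print(n,st[i],ce[i].round(1),onz(m,*ce[i],76).round(),onz(m,*ce[i],100).round())
E
python3 -c "
import cv2,numpy as np
a=[cv2.imread(f'pics/{n}_{k}.png') for n in('scene','side') for k in 'rk']
for x,n in zip(a,'abcd'):print(x.shape)
"
```

```text
scene [254 141  53  35 624] [279.8 157.8] [495. -27.  76.] [510.  -8. 100.]
scene [244 162  13  18 127] [250.1 170.7] [587. -35.  76.] [599. -16. 100.]
scene [233 166  13  19 126] [239.4 175.2] [619. -38.  76.] [630. -19. 100.]
scene [222 170  14  20 130] [228.9 179.9] [650. -40.  76.] [660. -21. 100.]
scene [329 191   8  12  66] [332.  196.8] [473. 155.  76.] [489. 167. 100.]
scene [340 212   8  11  60] [343.3 217.5] [494. 217.  76.] [510. 227. 100.]
scene [368 243  10  12  74] [371.8 248.8] [503. 316.  76.] [518. 322. 100.]
(420, 540, 3)
(570, 480, 3)
(360, 480, 3)
(600, 480, 3)
```

View pics/scene_k.png

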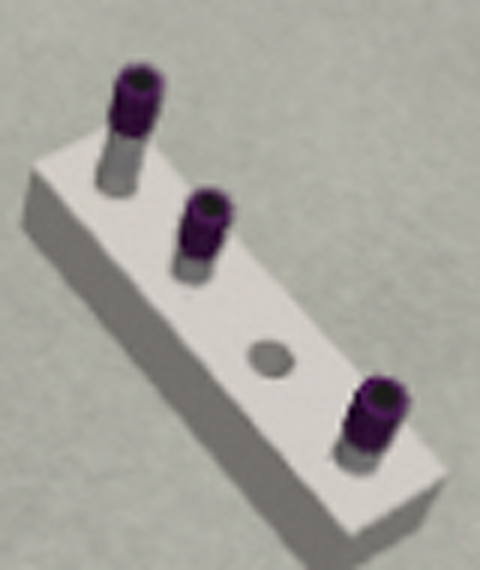

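View pics/side_k.png

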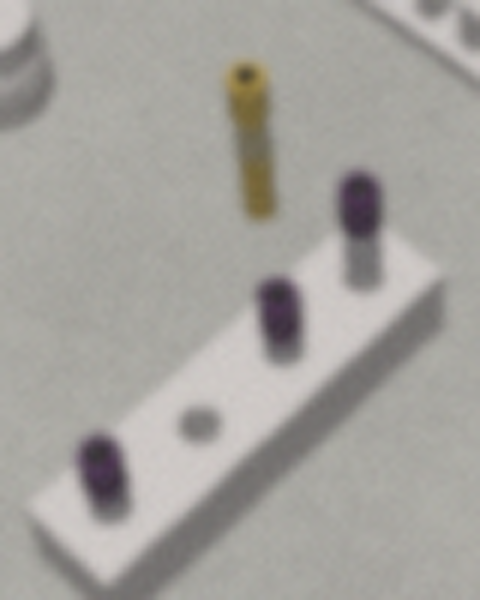

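View pics/scene_r.png

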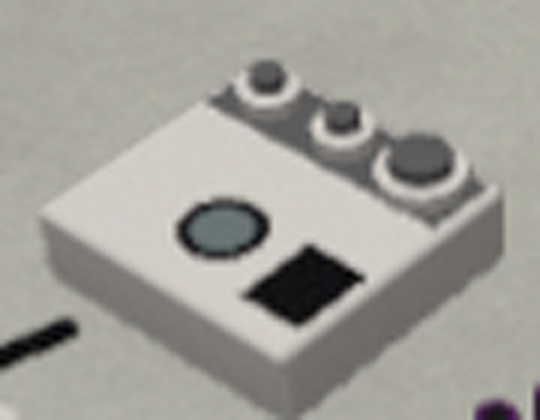

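View pics/side_r.png

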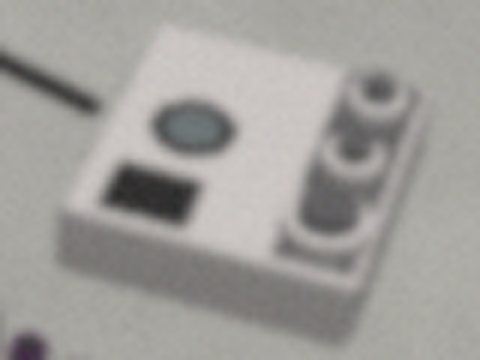

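Run:
```python
from h import *
S=bot.camera_model("scene");D=bot.camera_model("side")
off={"sr":(175,90),"sk":(310,180),"dr":(275,125),"dk":(185,200)}
f=lambda k,p:((p[0]+.5)/6-.5+off[k][0],(p[1]+.5)/6-.5+off[k][1])
for n,k,a,b,z in [("scan","r",(268,75),(379,90),72),("clear","r",(343,116),(353,150),72),("power","r",(420,157),(330,208),72),("win","r",(223,229),(194,127),50),
 ("tall","k",(141,80),(359,183),111),("sh1","k",(210,204),(279,290),87),("sh2","k",(384,396),(100,447),87),("hole","k",(271,359),(200,425),45)]:
    pa=f("s"+k,a);pb=f("d"+k,b)
    print(n,onz(S,*pa,z).round(1),onz(D,*pb,z).round(1),"tri",tri([S,D],[pa,pb]).round(1))
# reader top corners z=50 ; rack top corners z=45
for p in[(43,210),(208,102),(287,362),(500,188)]: print("rdr S",onz(S,*f("sr",p),50).round(1))
for p in[(165,25),(62,205),(430,95),(350,290)]: print("rdr D",onz(D,*f("dr",p),50).round(1))
for p in[(35,163),(100,130),(352,533),(445,473)]: print("rack S",onz(S,*f("sk",p),45).round(1))
for p in[(32,512),(105,585),(440,270),(390,230)]: print("rack D",onz(D,*f("dk",p),45).round(1))
```

```text
scan [ 494.5 -342.6   72. ] [ 486.1 -339.3   72. ] tri [ 490.  -350.4   64.2]
clear [ 481.4 -288.9   72. ] [ 473.1 -285.1   72. ] tri [ 476.9 -295.8   64.3]
power [ 467.9 -237.    72. ] [ 460.4 -236.4   72. ] tri [ 463.3 -244.1   65. ]
win [ 566.8 -271.6   50. ] [ 564.3 -272.9   50. ] tri [ 565.4 -274.9   47.5]
tall [486.8 165.7 111. ] [486.6 163.6 111. ] tri [486.4 164.7 111. ]
sh1 [491.3 215.2  87. ] [490.5 213.3  87. ] tri [490.7 214.   86.4]
sh2 [500.5 315.4  87. ] [499.9 312.   87. ] tri [499.9 313.7  86.7]
hole [496.9 266.1  45. ] [493.5 265.3  45. ] tri [494.8 264.6  41.9]
rdr S [ 634.5 -340.    50. ]
rdr S [ 519.4 -368.1   50. ]
rdr S [ 591.9 -168.8   50. ]
rdr S [ 433.6 -215.    50. ]
rdr D [ 627.2 -342.6   50. ]
rdr D [ 587.6 -173.7   50. ]
rdr D [ 470.2 -379.3   50. ]
rdr D [ 430. -210.   50.]
rack S [508.3 139.   45. ]
rack S [474.1 142.   45. ]
rack S [526.6 337.9  45. ]
rack S [479.4 341.4  45. ]
rack D [521.7 337.   45. ]
rack D [476.3 342.1  45. ]
rack D [459.8 143.   45. ]
rack D [490.5 139.5  45. ]
```

```bash
cat >> h.py <<'E'
from scipy.spatial.transform import Rotation as Ro
def step(target,h=None,pos=None,rot=None):
    """tool-frame shift in cm from current to target TCP, and turn rotvec to heading h, vertical"""
    s=bot.state();R=Ro.from_quat(s["tool_rot"]);p=s["eef_pos"]
    d=R.inv().apply(np.array(target)-p)/10
    print("pos",p.round(1),"shift first (tool cm)",d.round(2))
    if h is not None:
        T=Ro.from_matrix(np.array([[np.cos(h),np.sin(h),0],[np.sin(h),-np.cos(h),0],[0,0,-1]]))
        print("turn",(R.inv()*T).as_rotvec().round(4),"shift after turn",(T.inv().apply(np.array(target)-p)/10).round(2))
E
python3 - <<'E'
from h import *
m=bot.camera_model("wrist");s=bot.state()
c=-m["R"].T@m["t"];R=Ro.from_quat(s["tool_rot"]);co=R.inv().apply(c-s["eef_pos"]);print("cam in tool",co,"fwd",R.inv().apply(m["R"][2]))
step([520,-390,270],-.09)
E
```

```text
cam in tool [  -0.7108113   -66.04499101 -162.08372768] fwd [6.28047716e-04 2.44430248e-01 9.69666674e-01]
pos [ 213.6 -586.8  221.8] shift first (tool cm) [ -8.03 -35.53  -4.8 ]
turn [-0.0012  0.0013 -1.132 ] shift after turn [ 28.75 -22.35  -4.82]
```

```bash
python3 -m crank '[[[-0.83,-3,-0.4],[0,0,0],0],[[-0.83,-3,-0.4],[0,0,0],0],[[-0.83,-3,-0.4],[0,0,0],0],[[-0.83,-3,-0.4],[0,0,0],0],[[-0.83,-3,-0.4],[0,0,0],0],[[-0.83,-3,-0.4],[0,0,0],0],[[-0.83,-3,-0.4],[0,0,0],0],[[-0.83,-3,-0.4],[0,0,0],0],[[-0.83,-3,-0.4],[0,0,0],0],[[-0.83,-3,-0.4],[0,0,0],0],[[-0.83,-3,-0.4],[0,0,0],0],[[-0.83,-3,-0.4],[0,0,0],0],[[0,0,0],[0,0,-0.14],0],[[0,0,0],[0,0,-0.14],0],[[0,0,0],[0,0,-0.14],0],[[0,0,0],[0,0,-0.14],0],[[0,0,0],[0,0,-0.14],0],[[0,0,0],[0,0,-0.14],0],[[0,0,0],[0,0,-0.14],0],[[0,0,0],[0,0,-0.14],0]]'
python3 - <<'E'
from h import *
m,im=snap("wrist","pics/w1.png");s=bot.state();print(s["t"],s["eef_pos"],s["qpos"])
for n,p in dict(scan=(494.5,-342.6,72),clear=(481,-289,72),power=(468,-237,72),win=(566.8,-271.6,50)).items(): print(n,proj(m,p))
E
```

```text
t: 2.15
eef_pos: [517.7, -370.4, 270.1]
tool_rot: [0.999, -0.048, -0.0, -0.0]
contact_force: [0.5, -0.5, 0.3]
width: 0.7
2.2 [ 517.6358081  -370.44670913  270.04979022] [-7.96375907e-01  4.97586084e-01  1.34592372e+00 -1.16610838e-04
  1.29925745e+00 -7.03838337e-01]
scan (np.float64(233.61302330690157), np.float64(153.017129654499))
clear (np.float64(218.4843382948261), np.float64(112.56030005547505))
power (np.float64(202.68487851987936), np.float64(70.10970597006198))
win (np.float64(282.0675714719432), np.float64(93.24032983949427))
```

View pics/w1.png

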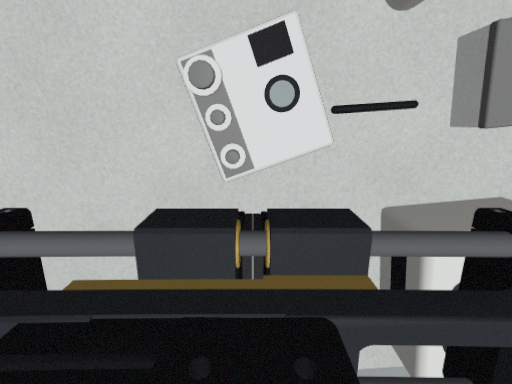

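Run:
```python
from h import *
m=bot.camera_model("wrist")
im=cv2.imread("pics/w1.png");g=cv2.cvtColor(im,cv2.COLOR_BGR2GRAY)
cv2.imwrite("pics/w1c.png",cv2.resize(im[5:185,170:340],None,fx=3.3,fy=3.3,interpolation=cv2.INTER_CUBIC))
print(g[74,175:230]);print(g[156,215:252]);print(g[118,205:235]);print(g[93,255:310])
for n,(u,v),thr,z in [("power",(201,74),120,72),("clear",(218,118),120,72),("scan",(233,156),120,72),("win",(282,93),70,50)]:
    mk=((g<130)&(g>0)).astype(np.uint8)
    c,l,st,ce=cv2.connectedComponentsWithStats(mk,connectivity=4)
    i=l[v,u]; print(n,i,st[i],ce[i].round(2),onz(m,*ce[i],z).round(1))
```

```text
[191 191 189 190 192 184 184 199 209 216 216 216 201 151 124 124 127 128
 128 127 128 128 132 130 130 130 132 131 133 133 134 133 133 135 133 135
 133 132 114 107 180 217 217 218 218 211 188 188 217 216 217 217 217 218
 217]
[203 210 186 130 134 170 216 216 217 210 152 121 124 126 130 130 130 131
 133 133 134 134 132 121 120 202 218 217 218 214 187 129 131 133 143 188
 217]
[188 217 216 217 207 155 120 126 124 128 131 129 131 133 134 135 134 136
 121  99 151 217 218 217 217 213 180 129 134 133]
[217 217 216 216 216 218 217 217 212 140  46  43  45  51  93 162 160 161
 160 160 161 160 160 162 162 161 160 159 160 160 162 160 158 161 159 159
 160 158 159 134  44  40  43  43  63 217 217 218 216 217 218 217 217 218
 217]
power 0 [     0      0    512    384 107524] [241.16 120.66] [ 508.7 -301.9   72. ]
clear 0 [     0      0    512    384 107524] [241.16 120.66] [ 508.7 -301.9   72. ]
scan 0 [     0      0    512    384 107524] [241.16 120.66] [ 508.7 -301.9   72. ]
win 0 [     0      0    512    384 107524] [241.16 120.66] [ 507.8 -301.8   50. ]
```

View pics/w1c.png

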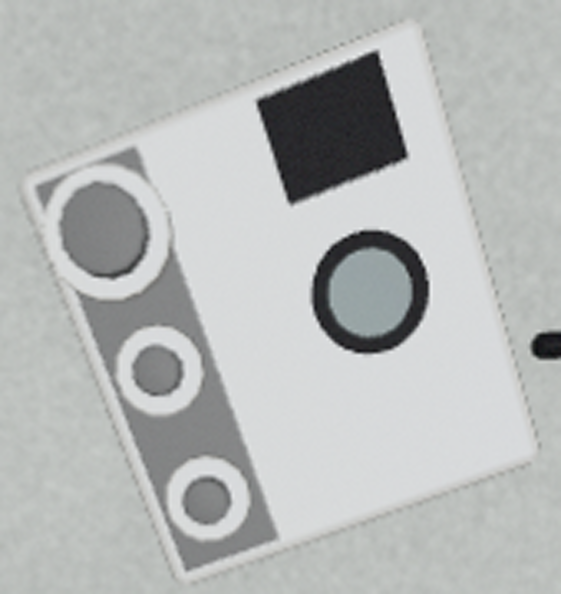

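Run:
```python
from h import *
m=bot.camera_model("wrist")
im=cv2.imread("pics/w1.png");g=cv2.cvtColor(im,cv2.COLOR_BGR2GRAY)
P={}
for n,(u,v),lo,hi,z in [("power",(201,74),0,175,72),("clear",(218,118),0,175,72),("scan",(233,156),0,175,72),("win",(282,93),0,190,50)]:
    mk=((g<hi)).astype(np.uint8)
    c,l,st,ce=cv2.connectedComponentsWithStats(mk,connectivity=4)
    i=l[v,u]; P[n]=onz(m,*ce[i],z); print(n,st[i],ce[i].round(2),P[n].round(1))
print(P["power"]-P["clear"],P["clear"]-P["scan"]);d=P["power"]-P["scan"];h=np.arctan2(-d[0],d[1]);print("yaw",h)
for x in ("win",): 
    e=P[x]-P["clear"];print(e@[np.cos(h),np.sin(h),0],e@[-np.sin(h),np.cos(h),0])
step([*P["power"][:2],95],-.102)
```

```text
power [188  60  28  30 630] [201.23  74.44] [ 464.9 -242.    72. ]
clear [210 109  16  16 196] [217.43 116.91] [ 478.6 -294.4   72. ]
scan [225 149  15  15 174] [232.13 156.15] [ 491.9 -346.7   72. ]
win [ 264   74   36   39 1087] [281.73  92.92] [ 565.9 -271.    50. ]
[-13.6611067   52.42244991   0.        ] [-13.28350332  52.29641164   0.        ]
yaw 0.2518413658402092
90.4201124360648 0.901270838547699
pos [ 517.6 -370.4  270. ] shift first (tool cm) [ -6.42 -12.29  17.52]
turn [-0.0007  0.001   0.0095] shift after turn [ -6.55 -12.24  17.5 ]
```

```bash
python3 -m crank '[[[-1.06,-2.08,2.9],[0,0,0],0],[[-1.06,-2.08,2.9],[0,0,0],0],[[-1.06,-2.08,2.9],[0,0,0],0],[[-1.06,-2.08,2.9],[0,0,0],0],[[-1.06,-2.08,2.9],[0,0,0],0],[[-1.06,-2.08,2.9],[0,0,0],0],[[0,0,0],[0,0,0],0],[[0,0,0.5],[0,0,0],0],[[0,0,0.5],[0,0,0],0],[[0,0,0],[0,0,0],0]]'
python3 - <<'E'
from h import *
m,im=snap("scene","pics/s1.png")
cv2.imwrite("pics/s1c.png",cv2.resize(im[80:170,165:285,::-1],None,fx=6,fy=6,interpolation=cv2.INTER_CUBIC))
print(bot.state()["eef_pos"],bot.state()["contact_force"])
E
```

```text
t: 3.2
eef_pos: [468.6, -241.8, 87.1]
tool_rot: [0.999, -0.052, 0.001, 0.001]
contact_force: [-0.9, -0.4, -0.6]
width: 0.4
[ 468.40596927 -241.5940153    87.23681679] [-0.35847815  0.2497032  -0.62035269]
```

View pics/s1c.png

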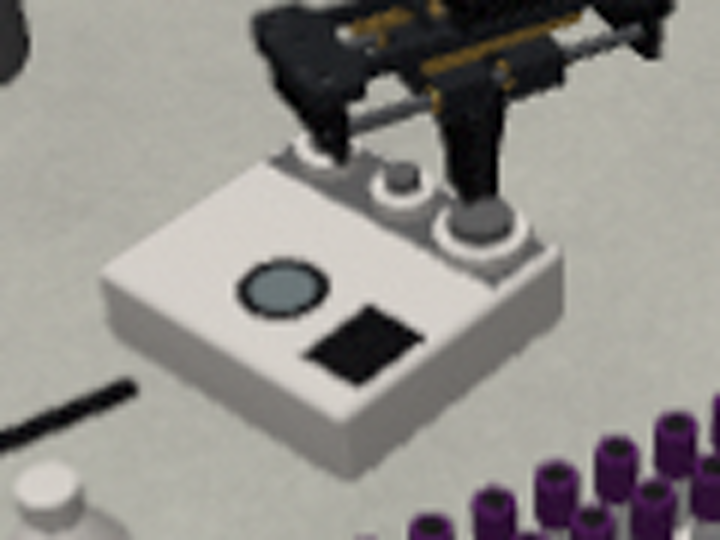

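```bash
python3 -m crank '[[[-0.2,0,0.5],[0,0,0],0],[[0,0,0.5],[0,0,0],0],[[0,0,0.5],[0,0,0],0],[[0,0,0.3],[0,0,0],0],[[0,0,0.2],[0,0,0],0],[[0,0,0],[0,0,0],0],[[0,0,0],[0,0,0],0]]'
```

```text
t: 3.95
eef_pos: [465.4, -240.1, 66.7]
tool_rot: [0.999, -0.051, 0.0, 0.0]
contact_force: [-1.9, -1.4, 4.7]
width: 0.9
```

```bash
python3 -m crank '[[[0,0,0.1],[0,0,0],0],[[0,0,0.1],[0,0,0],0],[[0,0,0],[0,0,0],0]]'
```

```text
t: 4.25
eef_pos: [465.4, -240.1, 66.2]
tool_rot: [0.999, -0.051, 0.0, 0.0]
contact_force: [-2.9, -0.4, 14.9]
width: 0.6
```

```bash
python3 -m crank '[[[0,0,-1],[0,0,0],0],[[0,0,-2],[0,0,0],0],[[0.75,2.04,0],[0,0,0],0],[[0.75,2.04,0],[0,0,0],0],[[0.75,2.04,0],[0,0,0],0],[[0.75,2.04,0],[0,0,0],0],[[0.75,2.04,0],[0,0,0],0],[[0,0,0],[0,0,0],0],[[0,0,0.8],[0,0,0],0],[[0,0,0],[0,0,0],0]]'
python3 - <<'E'
from h import *
m,im=snap("scene","pics/s2.png")
a=cv2.resize(im[80:170,165:285,::-1],None,fx=4,fy=4,interpolation=cv2.INTER_CUBIC)
m,im=snap("side","pics/d2.png")
b=cv2.resize(im[100:190,260:380,::-1],None,fx=4,fy=4,interpolation=cv2.INTER_CUBIC)
cv2.imwrite("pics/s2c.png",cv2.resize(cv2.hconcat([a,b]),None,fx=.8,fy=.8))
print(bot.state()["eef_pos"],bot.state()["contact_force"])
E
```

```text
t: 5.25
eef_pos: [490.8, -342.7, 85.0]
tool_rot: [0.999, -0.051, -0.002, -0.002]
contact_force: [-1.0, 0.7, -0.7]
width: 0.4
[ 491.49994668 -343.30721344   85.80320898] [ 0.17736594  0.2486928  -0.17286345]
```

View pics/s2c.png

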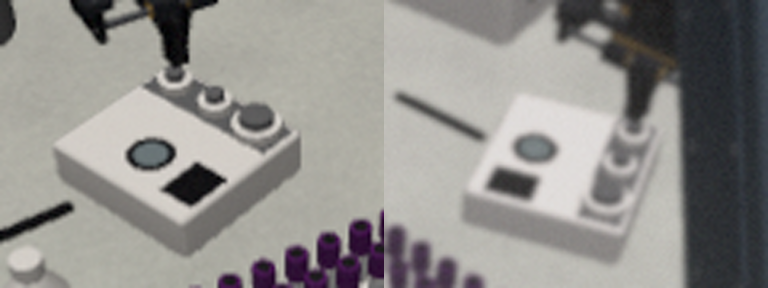

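The gripper tip sits right over the small end key in both crops (left ≈(175,68), right ≈(635,125)), and the large key is back up. Pressing.

```bash
python3 -m crank '[[[0,0,0.5],[0,0,0],0],[[0,0,0.5],[0,0,0],0],[[0,0,0.4],[0,0,0],0],[[0,0,0.3],[0,0,0],0],[[0,0,0.3],[0,0,0],0],[[0,0,0],[0,0,0],0],[[0,0,0],[0,0,0],0]]'
```

```text
t: 6.05
eef_pos: [492.2, -344.8, 66.7]
tool_rot: [0.999, -0.051, -0.0, -0.0]
contact_force: [0.2, 1.4, 3.4]
width: 0.5
```

```bash
python3 -m crank '[[[0,0,0.1],[0,0,0],0],[[0,0,0.1],[0,0,0],0],[[0,0,0],[0,0,0],0]]'
```

```text
t: 6.35
eef_pos: [492.2, -344.8, 66.2]
tool_rot: [0.999, -0.051, -0.0, -0.0]
contact_force: [-1.8, 4.6, 13.1]
width: 0.5
```

```bash
python3 -m crank '[[[0,0,-1],[0,0,0],0],[[0,0,-4],[0,0,0],0],[[0,0,-4],[0,0,0],0],[[0,0,-4],[0,0,0],0],[[0,0,-4],[0,0,0],0],[[0,0,-3.2],[0,0,0],0],[[-0.39,-3.44,0],[0,0,0],0],[[-0.39,-3.44,0],[0,0,0],0],[[-0.39,-3.44,0],[0,0,0],0],[[-0.39,-3.44,0],[0,0,0],0],[[-0.39,-3.44,0],[0,0,0],0.5],[[-0.39,-3.44,0],[0,0,0],0.5],[[-0.39,-3.44,0],[0,0,0],0.5],[[-0.39,-3.44,0],[0,0,0],0.5],[[-0.39,-3.44,0],[0,0,0],0.5],[[-0.39,-3.44,0],[0,0,0],0.5],[[-0.39,-3.44,0],[0,0,0],0.5],[[-0.39,-3.44,0],[0,0,0],0.5],[[0,0,0],[0,0,0],0.5],[[0,0,0],[0,0,0],0.5]]'
python3 - <<'E'
from h import *
m,im=snap("wrist","pics/w2.png");s=bot.state();print(s["t"],s["eef_pos"],s["width"])
hsv=cv2.cvtColor(im[:,:,::-1].copy(),cv2.COLOR_BGR2HSV)
mk=cv2.inRange(hsv,(125,60,20),(165,255,220))
c,l,st,ce=cv2.connectedComponentsWithStats(mk)
for i in range(1,c):
    if st[i,4]>20: print(st[i],ce[i].round(1))
print(proj(m,(486.6,164.7,111)),proj(m,(490.8,214,87)))
E
```

```text
t: 8.35
eef_pos: [487.9, 70.4, 266.5]
tool_rot: [0.999, -0.05, 0.0, 0.0]
contact_force: [-0.9, 0.1, -0.4]
width: 43.1
8.4 [488.01281704  69.76254645 266.53163778] 43.65411460020843
[236  43  15  22 198] [243.2  54. ]
[236  87  15  18 160] [243.3  95.7]
[222 212  15  19 184] [229.6 221.1]
[246 212  15  19 188] [252.8 220.9]
[269 212  16  19 186] [276.  220.9]
[315 212  14  19 174] [321.2 219.9]
[301 214   8  12  30] [304.9 219.4]
(np.float64(243.1520148646953), np.float64(96.1774310401448)) (np.float64(242.77294441381608), np.float64(52.78217130786808))
```

View pics/w2.png

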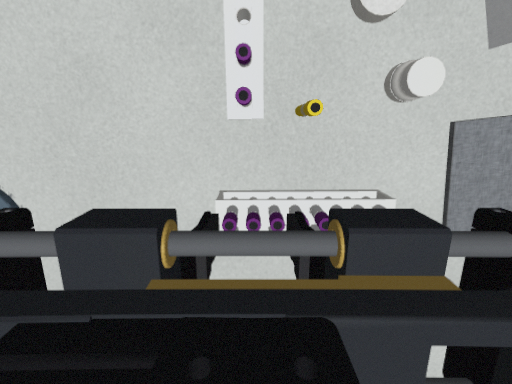

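```bash
python3 -m crank '[[[-0.27,-2.35,0],[0,0,0],0.5],[[-0.27,-2.35,0],[0,0,0],0.5],[[-0.27,-2.35,0],[0,0,0],0.5],[[-0.27,-2.35,0],[0,0,0],0.5],[[0,0,3],[0,0,0],0.5],[[0,0,3],[0,0,0],0.5],[[0,0,3],[0,0,0],0.5],[[0,0,0],[0,0,0],0.5],[[0,0,0],[0,0,0],0.5]]'
python3 - <<'E'
from h import *
a=[]
for n,(x,y) in (("scene",(280,150)),("side",(170,170))):
    m,im=snap(n,f"pics/{n}3.png");a.append(cv2.resize(im[y:y+120,x:x+120,::-1],None,fx=3.3,fy=3.3,interpolation=cv2.INTER_CUBIC))
cv2.imwrite("pics/c3.png",cv2.hconcat(a))
print(bot.state()["qpos"]);step([486.8,164.6,78],-.1)
E
```

```text
t: 9.3
eef_pos: [487.2, 163.8, 176.6]
tool_rot: [0.999, -0.052, -0.0, 0.0]
contact_force: [0.1, -0.1, 0.5]
width: 43.6
[ 1.07573534e-01  4.42382232e-01  1.75521818e+00 -1.49143777e-04
  9.40837846e-01  2.10776082e-01]
pos [488.2 164.3 178. ] shift first (tool cm) [-0.17 -0.01 10.  ]
turn [-0.0005 -0.0031 -0.0031] shift after turn [-0.14 -0.01 10.  ]
```

View pics/c3.png

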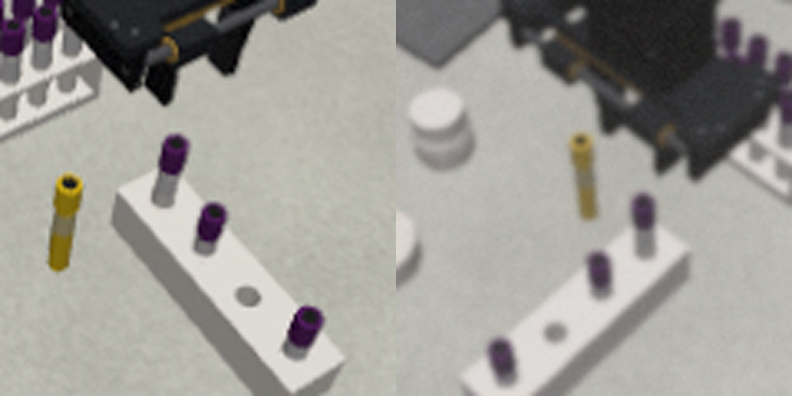

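```bash
python3 -m crank '[[[-0.05,0,2],[0,0,0],0.5],[[-0.05,0,2],[0,0,0],0.5],[[0,0,2],[0,0,0],0.5],[[0,0,1.5],[0,0,0],0.5],[[0,0,1.4],[0,0,0],0.5],[[0,0,1.0],[0,0,0],0.5],[[0,0,0],[0,0,0],0.5],[[0,0,0],[0,0,0],0.5]]'
python3 - <<'E'
from h import *
a=[]
for n,(x,y) in (("scene",(280,150)),("side",(170,170))):
    m,im=snap(n,f"pics/{n}4.png");a.append(cv2.resize(im[y:y+120,x:x+120,::-1],None,fx=3.3,fy=3.3,interpolation=cv2.INTER_CUBIC))
cv2.imwrite("pics/c4.png",cv2.hconcat(a))
m,im=snap("wrist","pics/w4.png")
print(bot.state()["contact_force"]);step([486.8,164.6,78],-.1)
E
```

```text
t: 10.2
eef_pos: [486.4, 165.0, 78.3]
tool_rot: [0.999, -0.051, 0.001, -0.0]
contact_force: [0.6, 0.4, -0.8]
width: 43.9
[-0.28664477  0.88746415  0.24893439]
pos [486.3 165.1  78.4] shift first (tool cm) [0.05 0.04 0.04]
turn [-0.0004 -0.0019 -0.0019] shift after turn [0.05 0.04 0.04]
```

View pics/c4.png

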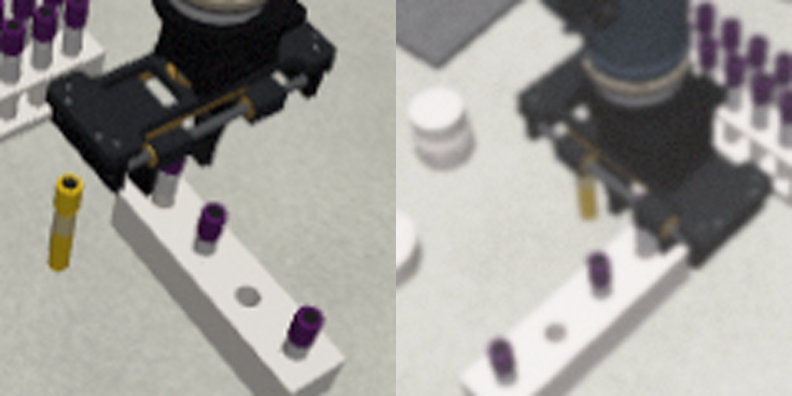

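View pics/w4.png

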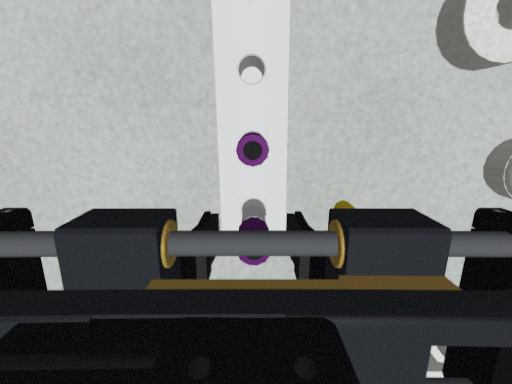

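```bash
python3 -m crank '[[[0,0,0],[0,0,0],0.2],[[0,0,0],[0,0,0],0.15],[[0,0,0],[0,0,0],0],[[0,0,0],[0,0,0],0],[[0,0,0],[0,0,0],0],[[0,0,0],[0,0,0],0],[[0,0,0],[0,0,0],0]]'
```

```text
t: 11.05
eef_pos: [485.7, 165.0, 77.6]
tool_rot: [0.999, -0.051, 0.0, -0.0]
contact_force: [-1.0, 0.1, 0.5]
width: 16.7
```

```bash
python3 -m crank '[[[0,0,-0.5],[0,0,0],0],[[0,0,-1],[0,0,0],0],[[0,0,-1],[0,0,0],0],[[0,0,-1],[0,0,0],0],[[0,0,-1],[0,0,0],0],[[0,0,0],[0,0,0],0]]'
python3 - <<'E'
from h import *
a=[]
for n,(x,y) in (("scene",(280,150)),("side",(170,170))):
    m,im=snap(n,f"pics/{n}5.png");a.append(cv2.resize(im[y:y+120,x:x+120,::-1],None,fx=3.3,fy=3.3,interpolation=cv2.INTER_CUBIC))
cv2.imwrite("pics/c5.png",cv2.hconcat(a))
m,im=snap("wrist","pics/w5.png")
print(bot.state()["contact_force"],bot.state()["width"])
E
```

```text
t: 11.65
eef_pos: [486.6, 165.2, 124.4]
tool_rot: [0.999, -0.051, 0.002, -0.0]
contact_force: [0.2, 0.2, -0.5]
width: 16.9
[ 0.12328049 -0.60762453 -0.70959567] 16.8841570674573
```

View pics/c5.png

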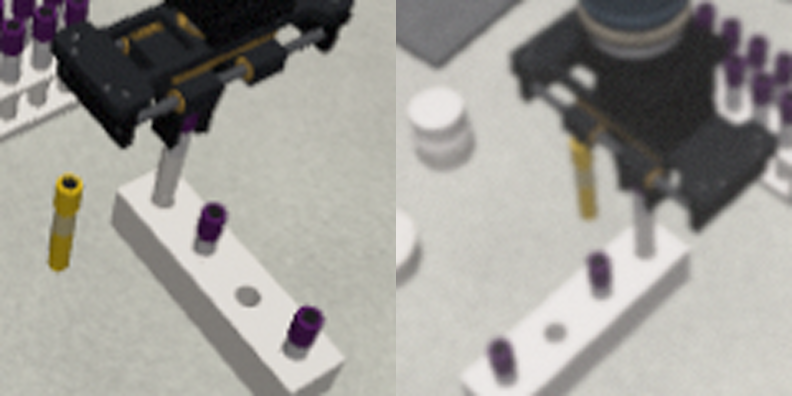

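View pics/w5.png

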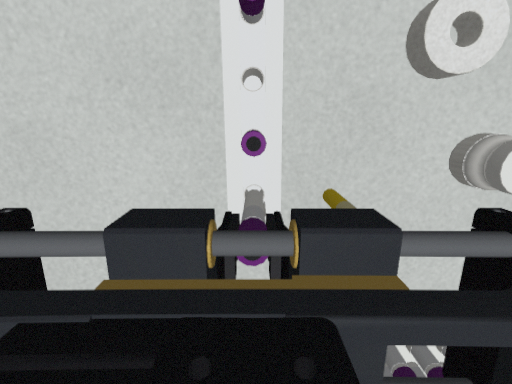

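```bash
python3 -m crank '[[[0,0,-1.5],[0,0,0],0],[[0,0,-2.5],[0,0,0],0],[[0,0,-3],[0,0,0],0],[[0,0,-3],[0,0,0],0],[[0,0,-2.5],[0,0,0],0],[[0,0,-1.5],[0,0,0],0],[[0,0,-0.6],[0,0,0],0],[[0,0,0],[0,0,0],0],[[0,0,0],[0,0,0],0]]'
python3 - <<'E'
from h import *
a=[]
for n,(x,y) in (("scene",(280,110)),("side",(180,140))):
    m,im=snap(n,f"pics/{n}6.png");a.append(cv2.resize(im[y:y+120,x:x+120,::-1],None,fx=3.3,fy=3.3,interpolation=cv2.INTER_CUBIC))
cv2.imwrite("pics/c6.png",cv2.hconcat(a))
step([565.8,-271.8,270],-.1)
E
```

```text
t: 12.7
eef_pos: [484.8, 164.9, 267.4]
tool_rot: [0.999, -0.051, -0.001, 0.0]
contact_force: [-0.2, 0.4, 0.9]
width: 16.6
pos [484.8 164.9 267.2] shift first (tool cm) [12.51 42.62 -0.29]
turn [ 0.0006  0.0029 -0.002 ] shift after turn [12.42 42.64 -0.28]
```

View pics/c6.png

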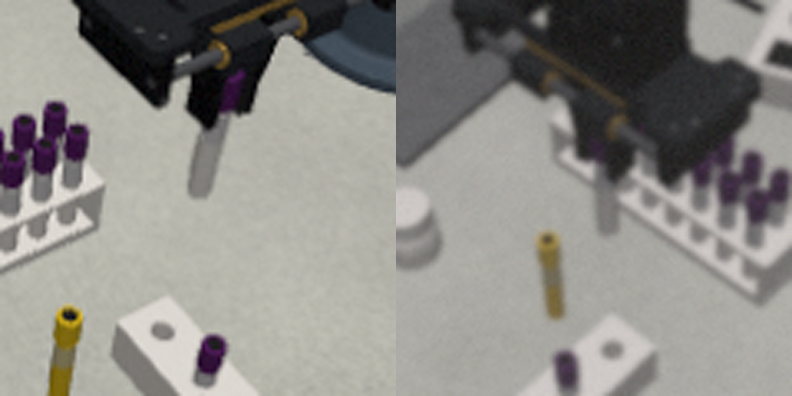

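```bash
python3 -m crank '[[[0.35,1.18,0],[0,0,0],0],[[0.69,2.37,0],[0,0,0],0],[[0.69,2.37,0],[0,0,0],0],[[0.69,2.37,0],[0,0,0],0],[[0.69,2.37,0],[0,0,0],0],[[0.69,2.37,0],[0,0,0],0],[[0.69,2.37,0],[0,0,0],0],[[0.69,2.37,0],[0,0,0],0],[[0.69,2.37,0],[0,0,0],0],[[0.69,2.37,0],[0,0,0],0],[[0.69,2.37,0],[0,0,0],0],[[0.69,2.37,0],[0,0,0],0],[[0.69,2.37,0],[0,0,0],0],[[0.69,2.37,0],[0,0,0],0],[[0.69,2.37,0],[0,0,0],0],[[0.69,2.37,0],[0,0,0],0],[[0.69,2.37,0],[0,0,0],0],[[0.69,2.37,0],[0,0,0],0],[[0.35,1.18,0],[0,0,0],0],[[0,0,0],[0,0,0],0]]'
python3 -m crank '[[[0,0,0],[0,0,0],0],[[0,0,2],[0,0,0],0],[[0,0,3],[0,0,0],0],[[0,0,2],[0,0,0],0],[[0,0,0],[0,0,0],0],[[0,0,0],[0,0,0],0]]'
python3 - <<'E'
from h import *
a=[]
for n,(x,y) in (("scene",(160,60)),("side",(255,80))):
    m,im=snap(n,f"pics/{n}7.png");a.append(cv2.resize(im[y:y+120,x:x+120,::-1],None,fx=3.3,fy=3.3,interpolation=cv2.INTER_CUBIC))
cv2.imwrite("pics/c7.png",cv2.hconcat(a))
s=[bot.state()["eef_pos"]];print(s);print(bot.state()["width"]);step([565.8,-271.8,132],-.1)
E
```

```text
t: 14.8
eef_pos: [565.5, -274.0, 267.8]
tool_rot: [0.999, -0.052, -0.0, -0.0]
contact_force: [-0.1, 0.8, -0.9]
width: 16.9
t: 15.4
eef_pos: [565.9, -270.9, 198.8]
tool_rot: [0.999, -0.05, -0.0, -0.0]
contact_force: [-0.5, -0.2, -0.4]
width: 16.8
[array([ 566.74597656, -271.93219747,  200.18150275])]
17.085341795394005
pos [ 566.7 -271.9  200.2] shift first (tool cm) [-0.11 -0.01  6.82]
turn [ 0.0013 -0.0025 -0.0012] shift after turn [-0.1  -0.    6.82]
```

View pics/c7.png

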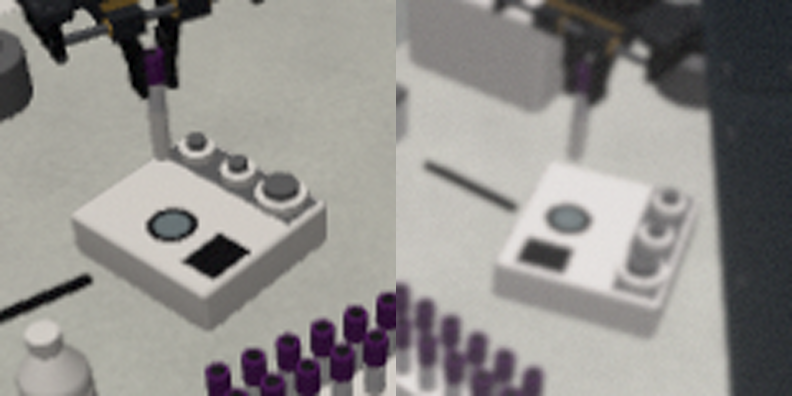

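```bash
python3 -m crank '[[[-0.05,0,1],[0,0,0],0],[[0,0,1.5],[0,0,0],0],[[0,0,1.5],[0,0,0],0],[[0,0,1],[0,0,0],0],[[0,0,0.3],[0,0,0],0],[[0,0,0],[0,0,0],0],[[0,0,0],[0,0,0],0]]'
python3 - <<'E'
from h import *
a=[]
for n,(x,y) in (("scene",(180,70)),("side",(280,95))):
    m,im=snap(n,f"pics/{n}8.png");a.append(cv2.resize(im[y:y+80,x:x+80,::-1],None,fx=5,fy=5,interpolation=cv2.INTER_CUBIC))
cv2.imwrite("pics/c8.png",cv2.hconcat(a))
s=[];
for i in range(2): s.append(bot.state()["eef_pos"])
print(s)
E
```

```text
t: 16.2
eef_pos: [565.8, -272.2, 146.2]
tool_rot: [0.999, -0.051, 0.001, 0.0]
contact_force: [0.6, 0.4, -1.1]
width: 17.1
[array([ 565.81170606, -272.25649514,  146.35174497]), array([ 565.81170606, -272.25649514,  146.35174497])]
```

View pics/c8.png

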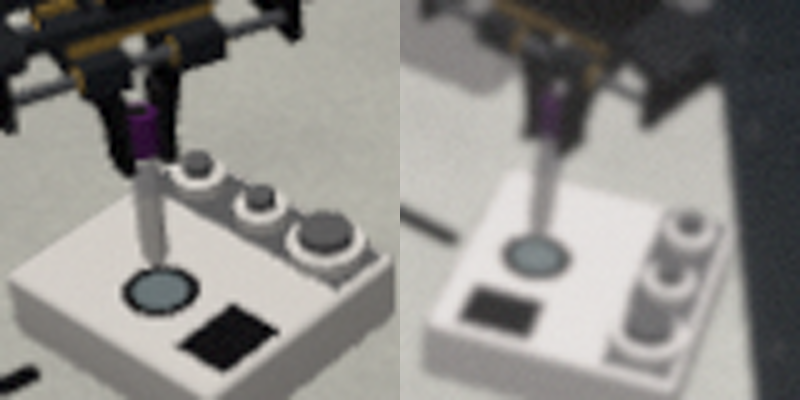

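Run:
```python
from h import *
S=bot.camera_model("scene");D=bot.camera_model("side")
fs=lambda p:((p[0]+.5)/5-.5+180,(p[1]+.5)/5-.5+70)
fd=lambda p:((p[0]+.5)/5-.5+280,(p[1]+.5)/5-.5+95)
for n,a,b in [("foot",(155,261),(141,231)),("win",(161,291),(136,257)),("capbot",(146,157),(150,141))]:
    print(n,tri([S,D],[fs(a),fd(b)]).round(1))
print("win",onz(S,*fs((161,291)),50),onz(D,*fd((136,257)),50))
for z in(72,74,76):
    for m,f in((S,fs),(D,fd)):
        u,v=proj(m,(565.8,-272.2,z)); o=f((0,0)); print(z,((u-o[0])*5),((v-o[1])*5))
```

```text
foot [ 565.4 -276.9   68.7]
win [ 565.4 -274.4   47.2]
capbot [ 564.7 -271.6  147.2]
win [ 566.8447205  -271.26762076   50.        ] [ 563.89518281 -271.53327934   50.        ]
72 157.94139592453163 261.37548792039917
72 137.43056178662954 230.24285917696218
74 157.5949063130716 258.7725184338515
74 137.7358864747731 227.92248591243222
76 157.24752783162074 256.1623783781812
76 138.04192182027776 225.5963280754301
```

```bash
python3 - <<'E'
from h import *
for n,x0,y0,rows in(("scene",180,70,range(102,123)),("side",280,95,range(123,142))):
    im=cv2.imread(f"pics/{n}8.png");g=cv2.cvtColor(im,cv2.COLOR_BGR2GRAY)
    xs=range(200,220) if n=="scene" else range(298,318)
    print(n,list(xs)[0])
    for r in rows: print(r,g[r,xs.start:xs.stop])
E
python3 - <<'E'
import cv2,numpy as np
a=[]
for n,x,y in(("scene",195,85),("side",293,105)):
    a.append(cv2.resize(cv2.imread(f"pics/{n}8.png")[y:y+45,x:x+35],None,fx=11,fy=11,interpolation=cv2.INTER_CUBIC))
cv2.imwrite("pics/c8b.png",cv2.hconcat(a))
E
```

```text
scene 200
102 [170 170 116  13   7  11  12 108 126 116 107 117  91  61  73 108 116  99
  92  92]
103 [174 174 132  59  14  13  14  90 111 110 103 117 150 170 200 205 139  81
  82  84]
104 [172 170 169 131  63  12  21  73 104 108 103 101 132 111 182 206 163  90
  59  57]
105 [177 173 173 172 133  84  84 106 112 109 104  92  91  93 161 200 206 148
 104 100]
106 [176 178 177 176 176 175 146 116 110 107 106  95  94  94 106 174 199 205
 207 207]
107 [170 172 175 174 173 174 147 118 110 107 104  97  93  93  98 117 145 179
 189 187]
108 [169 172 172 173 174 172 160 128 112 108 106  98 100 101  95 108 120 126
 123 122]
109 [175 174 174 172 183 201 178 132 115 114 111 106 128 138 123 105 111 118
 116 118]
110 [175 178 176 195 206 206 179 137 124 124 117 110 132 190 191 154 123  98
  98 101]
111 [172 187 203 205 207 206 194 148 124 122 119 111 137 192 206 207 190 142
 111  96]
112 [196 206 206 206 206 207 206 152 123 122 119 113 134 192 205 206 208 205
 170 126]
113 [207 207 205 207 208 207 207 155 123 122 120 114 118 188 206 206 206 206
 207 185]
114 [204 207 206 207 207 207 206 164 126 123 1
[... 1698 characters left out ...]
219]
134 [204 216 223 224 227 225 222 205 175 147 140 144 165 197 218 224 225 225
 225 224]
135 [213 220 226 224 224 223 221 203 169 145 142 145 170 201 221 226 227 225
 226 225]
136 [218 224 224 225 226 226 222 202 167 143 139 147 175 204 221 225 225 225
 225 226]
137 [222 226 226 226 225 225 221 197 163 142 143 153 183 209 223 227 225 225
 227 225]
138 [224 225 227 226 227 224 221 201 163 141 142 158 189 213 225 226 226 226
 225 225]
139 [226 226 226 226 224 225 220 199 163 145 142 163 192 219 223 225 225 226
 226 226]
140 [227 226 226 226 225 224 217 196 163 141 148 172 202 220 225 227 226 226
 227 226]
141 [226 225 225 221 213 210 196 173 147 136 142 171 198 217 222 226 224 226
 225 225]
```

View pics/c8b.png

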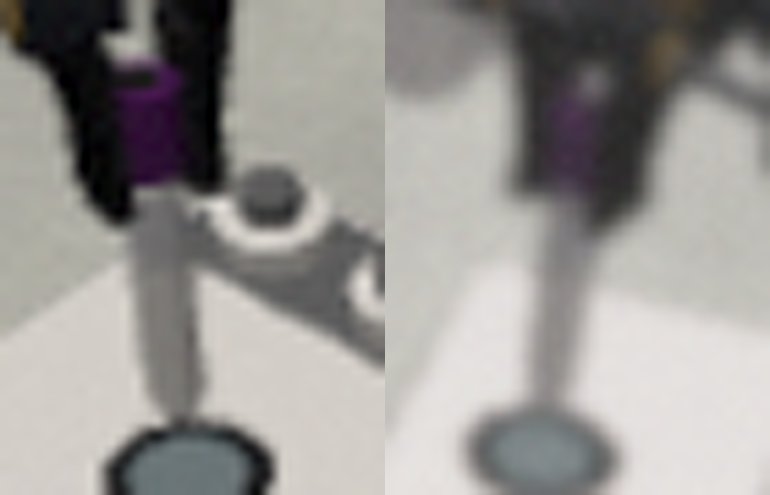

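```bash
python3 -m crank '[[[0.02,-0.12,0.4],[0,0,0],0],[[0,-0.12,0.4],[0,0,0],0],[[0,0,0.4],[0,0,0],0],[[0,0,0],[0,0,0],0],[[0,0,0],[0,0,0],0],[[0,0,0],[0,0,0],0]]'
python3 - <<'E'
from h import *
a=[]
for n,(x,y) in (("scene",(195,90)),("side",(293,110))):
    m,im=snap(n,f"pics/{n}9.png");a.append(cv2.resize(im[y:y+45,x:x+35,::-1],None,fx=11,fy=11,interpolation=cv2.INTER_CUBIC))
    p=bot.state()["eef_pos"];print(p)
    for dz in (-71,-50,7): 
        u,v=proj(m,(p[0],p[1],p[2]+dz));print(n,dz,(u-x+.5)*11-.5,(v-y+.5)*11-.5)
    u,v=proj(m,(565.6,-271.4,50));print("win",(u-x+.5)*11-.5,(v-y+.5)*11-.5)
cv2.imwrite("pics/c9.png",cv2.hconcat(a))
E
```

```text
t: 16.9
eef_pos: [565.9, -269.6, 133.6]
tool_rot: [0.999, -0.051, 0.0, 0.0]
contact_force: [0.8, -0.2, -0.6]
width: 17.2
[ 565.86863368 -269.65134323  133.66535376]
scene -71 191.0861364879434 387.0535089150583
scene -50 183.1339409361442 326.8968043085756
scene 7 160.4271847996377 154.46085037815823
win 193.41016685439754 418.827445926945
[ 565.87267706 -269.68410574  133.70392415]
side -71 152.33800208910657 369.84123305213734
side -50 159.34241462562437 316.21641821740855
side 7 179.2490144385447 163.30249887876673
win 151.85475333415184 399.0612304596579
```

View pics/c9.png

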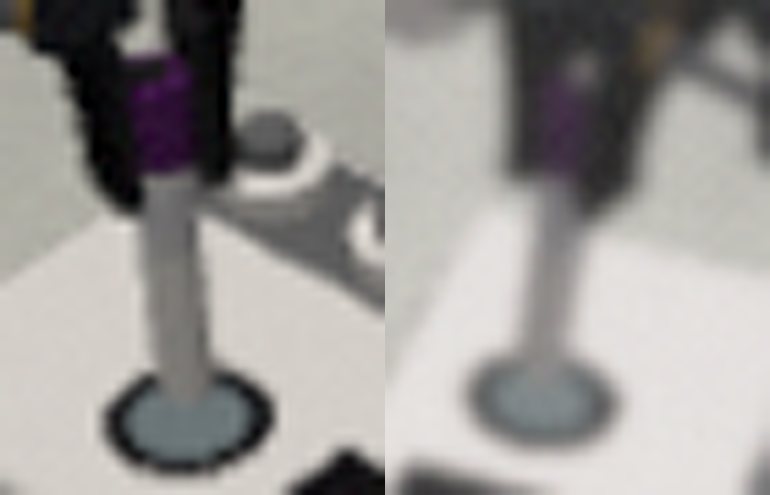

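Run:
```python
from h import *
p=np.array([565.9,-269.7,133.7])
N={}
for n,rows,guess in(("scene",(108,122),lambda r:195+(165+(((r-90)*11)-172)*.09)/11),("side",(130,141),lambda r:293+(173-(((r-110)*11)-180)*.1)/11)):
    im=cv2.imread(f"pics/{n}9.png");g=cv2.cvtColor(im,cv2.COLOR_BGR2GRAY).astype(float)
    m=bot.camera_model(n);R=[];C=[]
    for r in range(*rows):
        c=guess(r);i=int(round(c));row=g[r]
        # gradient-weighted edge centroids on both sides
        d=np.diff(row);L=np.arange(i-7,i);Rr=np.arange(i,i+7)
        wl=np.clip(-d[L],0,None);wr=np.clip(d[Rr],0,None)
        wl[wl<6]=0;wr[wr<6]=0
        l=(wl@(L+.5))/wl.sum();rr=(wr@(Rr+.5))/wr.sum()
        R.append(r);C.append((l+rr)/2);print(n,r,round(l,2),round(rr,2),round((l+rr)/2,2))
    k,b=np.polyfit(R,C,1)
    # plane of axis through camera centre
    c0,d1=ray(m,k*rows[0]+b,rows[0]);_,d2=ray(m,k*rows[1]+b,rows[1])
    N[n]=np.cross(d1,d2);print(n,"slope",k)
a=np.cross(N["scene"],N["side"]);a/=np.linalg.norm(a);a*=np.sign(a[2]);print("axis",a)
```

```text
scene 108 204.54 215.0 209.77
scene 109 205.22 213.01 209.12
scene 110 206.94 212.57 209.76
scene 111 207.17 212.71 209.94
scene 112 207.29 212.74 210.01
scene 113 207.3 213.05 210.17
scene 114 207.5 213.08 210.29
scene 115 207.62 213.36 210.49
scene 116 207.85 213.34 210.6
scene 117 207.84 213.43 210.63
scene 118 207.85 213.61 210.73
scene 119 208.08 213.7 210.89
scene 120 208.26 213.67 210.97
scene 121 208.26 213.74 211.0
scene slope 0.12452578926034426
side 130 305.86 312.0 308.93
side 131 305.96 311.01 308.49
side 132 305.87 310.56 308.22
side 133 305.57 310.3 307.94
side 134 305.51 310.16 307.84
side 135 305.4 310.07 307.74
side 136 305.1 309.91 307.51
side 137 305.04 309.8 307.42
side 138 304.96 309.58 307.27
side 139 304.79 309.28 307.03
side 140 304.55 309.14 306.85
side slope -0.18578625548809152
axis [-0.02724349 -0.0415156   0.99876636]
```

```bash
python3 -m crank '[[[0,0.08,0.1],[0,0,0],0],[[0,0.07,0.08],[0,0,0],0],[[0,0,0],[0,0,0],0],[[0,0,0],[0,0,0],0],[[0,0,0],[0,0,0],0],[[0,0,0],[0,0,0],0]]'
python3 - <<'E'
from h import *
a=[]
for n,(x,y) in (("scene",(195,90)),("side",(293,110))):
    m,im=snap(n,f"pics/{n}10.png");a.append(cv2.resize(im[y:y+45,x:x+35,::-1],None,fx=11,fy=11,interpolation=cv2.INTER_CUBIC))
cv2.imwrite("pics/c10.png",cv2.hconcat(a))
snap("wrist","pics/w10.png")
s=bot.state();print(s["t"],s["eef_pos"],s["contact_force"],s["width"])
E
```

```text
t: 17.6
eef_pos: [565.6, -271.0, 131.7]
tool_rot: [0.999, -0.051, -0.0, -0.0]
contact_force: [-0.5, 0.2, 0.6]
width: 17.1
17.75 [ 565.61394439 -271.03561541  131.75358826] [-0.36237901 -0.76058669  0.37321985] 16.80604197443209
```

View pics/c10.png

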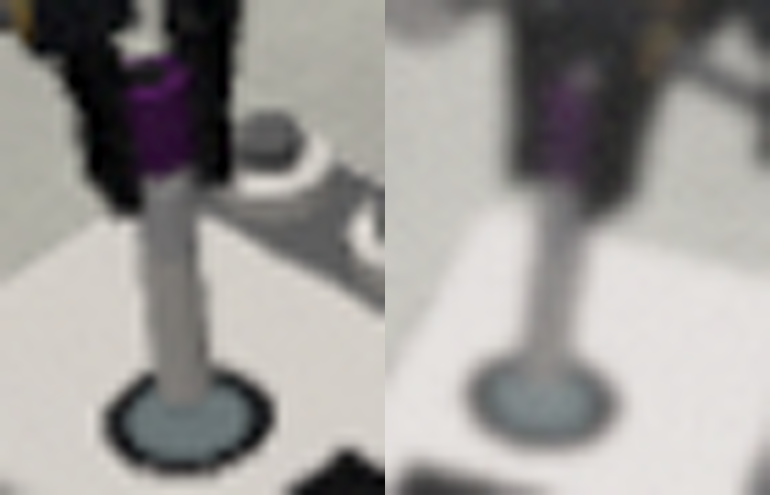

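View pics/w10.png

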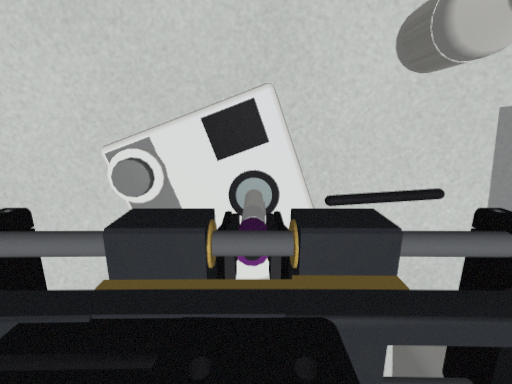

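View pics/scene10.png

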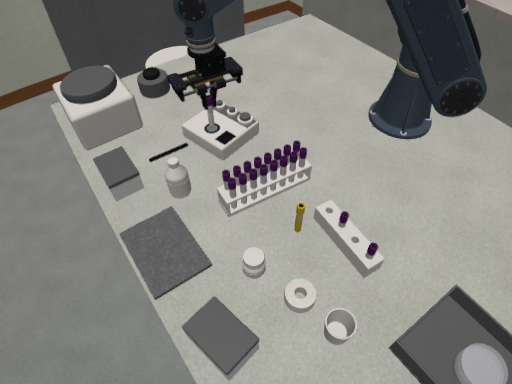

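Run:
```python
from h import *
m=bot.camera_model("wrist")
for z in(110,85,60): print(z,proj(m,(565.6,-271,z)))
for y in (-269,-271.5,-274): print("win",y,proj(m,(565.6,y,50)))
im=cv2.imread("pics/w10.png");print(bot.state()["t"])
cv2.imwrite("pics/w10c.png",cv2.resize(im[160:275,205:305],None,fx=6,fy=5,interpolation=cv2.INTER_CUBIC))
```

```text
110 (np.float64(253.14937698039355), np.float64(216.08382258450632))
85 (np.float64(253.03961538201824), np.float64(205.55446520226175))
60 (np.float64(252.95178258278426), np.float64(197.12652428525757))
win -269 (np.float64(252.7053729343822), np.float64(192.17008728663902))
win -271.5 (np.float64(252.97524209743716), np.float64(194.7163055514306))
win -274 (np.float64(253.24381931478464), np.float64(197.25033382216213))
17.75
```

View pics/w10c.png

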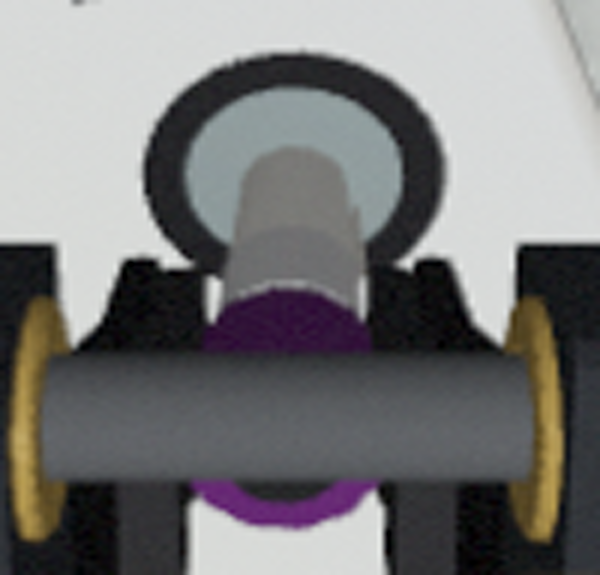

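Run:
```python
from h import *
print(bot.sign_off());s=bot.state();print(s["t"],s["eef_pos"],s["width"])
```

```text
the job is handed in; nothing more can be done
None
the job is handed in; nothing more can be done
```

I carried out every step of the task in the order asked and handed it in at about 17.8 s; no verdict was given.

- **Keys:** I pressed the large key and then the small end key. Each stopped at a tool height of about 66 mm, the bottom of its travel, at 13–15 N. The middle key was not touched.
- **Tall tube:** I pulled it straight up out of the rack and carried it over the full rack, its foot about 75 mm above the rack's tops.
- **Final pose:** The tube is still held over the glass. In the wrist view its foot is centred on the glass to about 1 mm, roughly 10 mm above it (estimates ran from 8 to 12 mm). The outside force readings showed only sensor noise, and everything else looked unmoved in the last overview picture.

**Disagreements:**
- **Grip width:** The fingers read 17 mm on the 19 mm cap, but the tube did not slip.
- **Tilt:** The scene and side views disagreed on the tube's tilt, from near upright to about 3°. The wrist view showed under about 1°, though only sideways.
- **Key spacing:** The wrist view measured 54 mm against the stated 55 mm, so I averaged in the scene view for the key positions.

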